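# Bedside toiletries, reversed into the red box

## Robot

A 7-joint arm with a two-finger parallel gripper is mounted at the origin on the work surface. World frame = base frame: x ahead of the robot, y to its left, z up, the work surface at z = 0. Lengths are in m, angles in rad, forces in N, time in s.
With the tool pointing down it reaches from about 0.35 to 0.9 m from the base axis. Payload 8.1 kg.
Tool frame: the origin (TCP) lies midway between the tips of the shut fingers; the grasp point (between the pads) lies 19 mm behind it; z points along the fingers, y is the direction in which the jaws open and shut (so a half turn about z gives the same grasp; the last joint's range is limited). The gripper opens to 92 mm and grips with 3 to 60 N. Pads are 19 mm wide; open, the fingers measure 130 mm over their backs; the gripper's body (75 mm by 190 mm) begins 47 mm behind the grasp point.
Start: joints at [-1.314, 0.434, 0.025, 1.573, -0.012, 1.134, -0.075], TCP at [0.22, 0.585, 0.227] pointing down, gripper open.
Joint ranges: [-2.62, 2.62], [-0.44, 2.09], [-1.27, 1.32], [0.08, 2.57], [-1.32, 4.46], [0.12, 2], [-2.74, 2.74]. Speed limits (rad/s): [2.22, 2.22, 3.01, 3.01, 3.14, 3.14, 3.14].

## Interface

Orientations are given as a unit quaternion [x, y, z, w].
In Python, from station import env gives the robot as it stands. The module is installed in compiled form; this text tells all that it offers. Calls block until the motion is done:
- env.move_to(position, orientation): joint-space move of the TCP to a pose.
- env.servo_line(position, ori=None, v=0.15, max_force=None): straight line of the TCP; ori=None keeps the orientation; v is the mean speed in m/s. With max_force (N) it stops when the force on the tool has changed by that much, and returns True; else False.
- env.set_joints(angles): joint-space move.
- env.set_gripper(opening): finger opening in m; the grip force is fixed at half the most; returns when the fingers have stopped.
- env.wait(seconds).
- env.inverse_kinematics(position, orientation): joint angles nearest the present ones, or None.
- env.snapshot(name): name is "side" or "top"; returns a dict with "pixels" (480x640x3 uint8, blue, green, red), "fx", "fy", "cx", "cy" (pixels), "R" (3x3) and "t" (3): a world point X has camera coordinates R X + t. Camera axes: x right, y down, z forward; pixel columns grow to the right and rows downward; lengths in m; the calibration is good to about 2 mm. A picture is of the moment at which its call begins. There is no depth.
A pose or a line that the arm cannot do raises env.IKError and nothing moves.
- env.sign_off(): hands the job in, once; it reports no verdict.
Readings, each from a call of its own:
- env.get_clock(): time.
- env.get_joint_positions(): joint angles.
- env.get_dq(): joint speeds.
- env.get_joint_torque(): joint torques, N m.
- env.get_tcp_pos(): TCP position.
- env.get_ee_rot(): TCP orientation.
- env.get_wrist_force(): force on the tool from outside, world axes, zero at the start.
- env.get_wrist_torque(): the same for the moment, N m.
- env.get_gripper_width(): finger opening in m.
Only numpy, scipy, OpenCV 4.12 (cv2) and the standard library are available. Lean on these libraries where they do the work, as an engineer would, in place of code of your own. Each camera call takes 0.05 s, during which the arm holds its last target.

## Task

Move the four toiletries from the beige tray into the red wooden box in reverse order, one to a compartment: the one at the tray's left end goes into the compartment at the box's right end, its neighbour into the next one, and so on (left and right as seen from the robot). Stand each one upright on the compartment's floor and let go, never tip one over, and leave the cobalt glass jar where it stands.

Things in the scene. Friction and masses are not known exactly. Their poses are not given: they have to be found in the camera images.
- white_pot: white cream pot with a white lid: cylinder 46 mm across (lid 47 mm, from 48 mm up), 62 mm tall. Origin: centre of its underside; z up along its axis; it is round, so its turn about z means nothing. It starts upright on the mat of its colour.
- green_stick: green deodorant stick with a lighter green cap: cylinder 40 mm across up to a height of 58 mm, cap 39 mm across, rounded, 83 mm tall in all. Origin: centre of its underside; z up along its axis; it is round, so its turn about z means nothing. It starts upright on the mat of its colour.
- yellow_bottle: yellow bottle: cylinder 42 mm across up to a height of 56 mm, sloping shoulder, pale yellow cap 26 mm across on top, 80 mm tall in all. Origin: centre of its underside; z up along its axis; it is round, so its turn about z means nothing. It starts upright on the mat of its colour.
- black_tin: black powder tin: cylinder 44 mm across (lid 45 mm, from 56 mm up), 70 mm tall. Origin: centre of its underside; z up along its axis; it is round, so its turn about z means nothing. It starts upright on the mat of its colour.
- white_mat: white rubber mat, 86 (x) x 58 (y) x 3 mm, fixed in the beige tray; the white thing starts on it, the mat stays. Origin: centre of underside, 6 mm above the table; y along the tray's row, to the left seen from the robot; x away from the robot. The tray (fixed, 96 x 260 x 6 mm) has four places at 64 mm spacing, with 4 mm ribs between and beside them, up to 16 mm above the table.
- green_mat: green rubber mat, 86 (x) x 58 (y) x 3 mm, fixed in the beige tray; the green thing starts on it, the mat stays. Origin: centre of underside, 6 mm above the table; y along the tray's row, to the left seen from the robot; x away from the robot.
- yellow_mat: yellow rubber mat, 86 (x) x 58 (y) x 3 mm, fixed in the beige tray; the yellow thing starts on it, the mat stays. Origin: centre of underside, 6 mm above the table; y along the tray's row, to the left seen from the robot; x away from the robot.
- black_mat: black rubber mat, 86 (x) x 58 (y) x 3 mm, fixed in the beige tray; the black thing starts on it, the mat stays. Origin: centre of underside, 6 mm above the table; y along the tray's row, to the left seen from the robot; x away from the robot.
- red_box: open red wooden box, fixed, left or right of the tray, 68 (x) x 260 (y) x 22 mm high; walls, partitions 4 mm thick, all 22 mm high; floor 5 mm thick. Four compartments 60 x 60 mm inside, centres at y = +96, +32, -32, -96 mm. Origin: centre of underside, on the table; y to the left seen from the robot, x away from it (turned up to 0.35 rad).
- cobalt_jar: cobalt blue glass jar with a cork lid, 70 mm across, 92 mm tall, loose, standing beyond the tray and the box; a bystander to be left alone. Origin: centre of its underside.
Things that resemble listed ones, but are neither listed nor needed, are in the scene too. Of the things like the green_stick, leave any that is purple; of the rest the larger one is meant. Of the things that look like the yellow_bottle, the larger one is meant.

How it is judged:
At the end, for the whole second after the job is handed in: All four stand upright (0.12 rad), at rest on the floors of their own compartments (underside below 12 mm, centre within 15 mm in x and y), from right to left in the order of their mats from left to right. The cobalt jar stands upright within 20 mm of its start (x of white_pot in the frame of red_box between -0.015 and 0.015 m and z of each of white_pot, green_stick, yellow_bottle, black_tin in the frame of red_box below 0.012 m and angle between each of white_pot, green_stick, yellow_bottle, black_tin's own z axis and vertical below 0.12 rad and linear speed of each of white_pot, green_stick, yellow_bottle, black_tin below 0.02 m/s and x of green_stick in the frame of red_box between -0.015 and 0.015 m and x of yellow_bottle in the frame of red_box between -0.015 and 0.015 m and x of black_tin in the frame of red_box between -0.015 and 0.015 m and ((y of green_mat in the frame of white_mat below -0.04 m and y of yellow_mat in the frame of green_mat below -0.04 m and y of black_mat in the frame of yellow_mat below -0.04 m and y of white_pot in the frame of red_box between -0.111 and -0.081 m and y of green_stick in the frame of red_box between -0.047 and -0.017 m and y of yellow_bottle in the frame of red_box between 0.017 and 0.047 m and y of black_tin in the frame of red_box between 0.081 and 0.111 m) or (y of green_mat in the frame of white_mat below -0.04 m and y of black_mat in the frame of green_mat below -0.04 m and y of yellow_mat in the frame of black_mat below -0.04 m and y of white_pot in the frame of red_box between -0.111 and -0.081 m and y of green_stick in the frame of red_box between -0.047 and -0.017 m and y of black_tin in the frame of red_box between 0.017 and 0.047 m and y of yellow_bottle in the frame of red_box between 0.081 and 0.111 m) or (y of yellow_mat in the frame of white_mat below -0.04 m and y of green_mat in the frame of yellow_mat below -0.04 m and y of black_mat in the frame of green_mat below -0.04 m and y of white_pot in the frame of red_box between -0.111 and -0.081 m and y of yellow_bottle in the frame of red_box between -0.047 and -0.017 m and y of green_stick in the frame of red_box between 0.017 and 0.047 m and y of black_tin in the frame of red_box between 0.081 and 0.111 m) or (y of yellow_mat in the frame of white_mat below -0.04 m and y of black_mat in the frame of yellow_mat below -0.04 m and y of green_mat in the frame of black_mat below -0.04 m and y of white_pot in the frame of red_box between -0.111 and -0.081 m and y of yellow_bottle in the frame of red_box between -0.047 and -0.017 m and y of black_tin in the frame of red_box between 0.017 and 0.047 m and y of green_stick in the frame of red_box between 0.081 and 0.111 m) or (y of black_mat in the frame of white_mat below -0.04 m and y of green_mat in the frame of black_mat below -0.04 m and y of yellow_mat in the frame of green_mat below -0.04 m and y of white_pot in the frame of red_box between -0.111 and -0.081 m and y of black_tin in the frame of red_box between -0.047 and -0.017 m and y of green_stick in the frame of red_box between 0.017 and 0.047 m and y of yellow_bottle in the frame of red_box between 0.081 and 0.111 m) or (y of black_mat in the frame of white_mat below -0.04 m and y of yellow_mat in the frame of black_mat below -0.04 m and y of green_mat in the frame of yellow_mat below -0.04 m and y of white_pot in the frame of red_box between -0.111 and -0.081 m and y of black_tin in the frame of red_box between -0.047 and -0.017 m and y of yellow_bottle in the frame of red_box between 0.017 and 0.047 m and y of green_stick in the frame of red_box between 0.081 and 0.111 m) or (y of white_mat in the frame of green_mat below -0.04 m and y of yellow_mat in the frame of white_mat below -0.04 m and y of black_mat in the frame of yellow_mat below -0.04 m and y of green_stick in the frame of red_box between -0.111 and -0.081 m and y of white_pot in the frame of red_box between -0.047 and -0.017 m and y of yellow_bottle in the frame of red_box between 0.017 and 0.047 m and y of black_tin in the frame of red_box between 0.081 and 0.111 m) or (y of white_mat in the frame of green_mat below -0.04 m and y of black_mat in the frame of white_mat below -0.04 m and y of yellow_mat in the frame of black_mat below -0.04 m and y of green_stick in the frame of red_box between -0.111 and -0.081 m and y of white_pot in the frame of red_box between -0.047 and -0.017 m and y of black_tin in the frame of red_box between 0.017 and 0.047 m and y of yellow_bottle in the frame of red_box between 0.081 and 0.111 m) or (y of yellow_mat in the frame of green_mat below -0.04 m and y of white_mat in the frame of yellow_mat below -0.04 m and y of black_mat in the frame of white_mat below -0.04 m and y of green_stick in the frame of red_box between -0.111 and -0.081 m and y of yellow_bottle in the frame of red_box between -0.047 and -0.017 m and y of white_pot in the frame of red_box between 0.017 and 0.047 m and y of black_tin in the frame of red_box between 0.081 and 0.111 m) or (y of yellow_mat in the frame of green_mat below -0.04 m and y of black_mat in the frame of yellow_mat below -0.04 m and y of white_mat in the frame of black_mat below -0.04 m and y of green_stick in the frame of red_box between -0.111 and -0.081 m and y of yellow_bottle in the frame of red_box between -0.047 and -0.017 m and y of black_tin in the frame of red_box between 0.017 and 0.047 m and y of white_pot in the frame of red_box between 0.081 and 0.111 m) or (y of black_mat in the frame of green_mat below -0.04 m and y of white_mat in the frame of black_mat below -0.04 m and y of yellow_mat in the frame of white_mat below -0.04 m and y of green_stick in the frame of red_box between -0.111 and -0.081 m and y of black_tin in the frame of red_box between -0.047 and -0.017 m and y of white_pot in the frame of red_box between 0.017 and 0.047 m and y of yellow_bottle in the frame of red_box between 0.081 and 0.111 m) or (y of black_mat in the frame of green_mat below -0.04 m and y of yellow_mat in the frame of black_mat below -0.04 m and y of white_mat in the frame of yellow_mat below -0.04 m and y of green_stick in the frame of red_box between -0.111 and -0.081 m and y of black_tin in the frame of red_box between -0.047 and -0.017 m and y of yellow_bottle in the frame of red_box between 0.017 and 0.047 m and y of white_pot in the frame of red_box between 0.081 and 0.111 m) or (y of white_mat in the frame of yellow_mat below -0.04 m and y of green_mat in the frame of white_mat below -0.04 m and y of black_mat in the frame of green_mat below -0.04 m and y of yellow_bottle in the frame of red_box between -0.111 and -0.081 m and y of white_pot in the frame of red_box between -0.047 and -0.017 m and y of green_stick in the frame of red_box between 0.017 and 0.047 m and y of black_tin in the frame of red_box between 0.081 and 0.111 m) or (y of white_mat in the frame of yellow_mat below -0.04 m and y of black_mat in the frame of white_mat below -0.04 m and y of green_mat in the frame of black_mat below -0.04 m and y of yellow_bottle in the frame of red_box between -0.111 and -0.081 m and y of white_pot in the frame of red_box between -0.047 and -0.017 m and y of black_tin in the frame of red_box between 0.017 and 0.047 m and y of green_stick in the frame of red_box between 0.081 and 0.111 m) or (y of green_mat in the frame of yellow_mat below -0.04 m and y of white_mat in the frame of green_mat below -0.04 m and y of black_mat in the frame of white_mat below -0.04 m and y of yellow_bottle in the frame of red_box between -0.111 and -0.081 m and y of green_stick in the frame of red_box between -0.047 and -0.017 m and y of white_pot in the frame of red_box between 0.017 and 0.047 m and y of black_tin in the frame of red_box between 0.081 and 0.111 m) or (y of green_mat in the frame of yellow_mat below -0.04 m and y of black_mat in the frame of green_mat below -0.04 m and y of white_mat in the frame of black_mat below -0.04 m and y of yellow_bottle in the frame of red_box between -0.111 and -0.081 m and y of green_stick in the frame of red_box between -0.047 and -0.017 m and y of black_tin in the frame of red_box between 0.017 and 0.047 m and y of white_pot in the frame of red_box between 0.081 and 0.111 m) or (y of black_mat in the frame of yellow_mat below -0.04 m and y of white_mat in the frame of black_mat below -0.04 m and y of green_mat in the frame of white_mat below -0.04 m and y of yellow_bottle in the frame of red_box between -0.111 and -0.081 m and y of black_tin in the frame of red_box between -0.047 and -0.017 m and y of white_pot in the frame of red_box between 0.017 and 0.047 m and y of green_stick in the frame of red_box between 0.081 and 0.111 m) or (y of black_mat in the frame of yellow_mat below -0.04 m and y of green_mat in the frame of black_mat below -0.04 m and y of white_mat in the frame of green_mat below -0.04 m and y of yellow_bottle in the frame of red_box between -0.111 and -0.081 m and y of black_tin in the frame of red_box between -0.047 and -0.017 m and y of green_stick in the frame of red_box between 0.017 and 0.047 m and y of white_pot in the frame of red_box between 0.081 and 0.111 m) or (y of white_mat in the frame of black_mat below -0.04 m and y of green_mat in the frame of white_mat below -0.04 m and y of yellow_mat in the frame of green_mat below -0.04 m and y of black_tin in the frame of red_box between -0.111 and -0.081 m and y of white_pot in the frame of red_box between -0.047 and -0.017 m and y of green_stick in the frame of red_box between 0.017 and 0.047 m and y of yellow_bottle in the frame of red_box between 0.081 and 0.111 m) or (y of white_mat in the frame of black_mat below -0.04 m and y of yellow_mat in the frame of white_mat below -0.04 m and y of green_mat in the frame of yellow_mat below -0.04 m and y of black_tin in the frame of red_box between -0.111 and -0.081 m and y of white_pot in the frame of red_box between -0.047 and -0.017 m and y of yellow_bottle in the frame of red_box between 0.017 and 0.047 m and y of green_stick in the frame of red_box between 0.081 and 0.111 m) or (y of green_mat in the frame of black_mat below -0.04 m and y of white_mat in the frame of green_mat below -0.04 m and y of yellow_mat in the frame of white_mat below -0.04 m and y of black_tin in the frame of red_box between -0.111 and -0.081 m and y of green_stick in the frame of red_box between -0.047 and -0.017 m and y of white_pot in the frame of red_box between 0.017 and 0.047 m and y of yellow_bottle in the frame of red_box between 0.081 and 0.111 m) or (y of green_mat in the frame of black_mat below -0.04 m and y of yellow_mat in the frame of green_mat below -0.04 m and y of white_mat in the frame of yellow_mat below -0.04 m and y of black_tin in the frame of red_box between -0.111 and -0.081 m and y of green_stick in the frame of red_box between -0.047 and -0.017 m and y of yellow_bottle in the frame of red_box between 0.017 and 0.047 m and y of white_pot in the frame of red_box between 0.081 and 0.111 m) or (y of yellow_mat in the frame of black_mat below -0.04 m and y of white_mat in the frame of yellow_mat below -0.04 m and y of green_mat in the frame of white_mat below -0.04 m and y of black_tin in the frame of red_box between -0.111 and -0.081 m and y of yellow_bottle in the frame of red_box between -0.047 and -0.017 m and y of white_pot in the frame of red_box between 0.017 and 0.047 m and y of green_stick in the frame of red_box between 0.081 and 0.111 m) or (y of yellow_mat in the frame of black_mat below -0.04 m and y of green_mat in the frame of yellow_mat below -0.04 m and y of white_mat in the frame of green_mat below -0.04 m and y of black_tin in the frame of red_box between -0.111 and -0.081 m and y of yellow_bottle in the frame of red_box between -0.047 and -0.017 m and y of green_stick in the frame of red_box between 0.017 and 0.047 m and y of white_pot in the frame of red_box between 0.081 and 0.111 m)) and distance of cobalt_jar from where it was at the start of the episode below 0.02 m and angle between cobalt_jar's own z axis and vertical below 0.15 rad); the robot touches nothing.
It fails at once if one of the four toiletries is tipped over (more than 0.8 rad) (angle between any of white_pot, green_stick, yellow_bottle, black_tin's own z axis and vertical above 0.8 rad).
It fails at once if the cobalt jar is shifted by more than 20 mm or tipped (distance of cobalt_jar from where it was at the start of the episode above 0.02 m or angle between cobalt_jar's own z axis and vertical above 0.3 rad).
It also fails if it takes over 99 s, if anything falls off the work surface, if the arm or the gripper's body presses on something with over 40 N, if the wrist force passes 120 N, or if a joint passes its speed limit or range.

## Working session

There is one attempt and no reset: what is moved stays moved. The work goes in short steps, each a Python script; the robot and the scene stay as the last script left them, time stands still between calls to the robot, and variables do not carry over. Pictures are saved under pics/ and viewed, and the job is handed in when it is done.

```bash
mkdir -p pics
python3 - <<'E'
from station import env
import cv2,json,numpy as np
for n in("side","top"):
    s=env.snapshot(n); cv2.imwrite(f"pics/{n}0.png",s["pixels"])
    print(n,[s[k] for k in("fx","fy","cx","cy")],np.array(s["R"]).tolist(),np.array(s["t"]).tolist())
    json.dump({k:np.array(s[k]).tolist() for k in("fx","fy","cx","cy","R","t")},open(n+".json","w"))
print(env.get_clock(),env.get_ee_rot(),env.get_tcp_pos(),env.get_gripper_width())
E
```

```text
side [546.5557820080635, 546.5557820080635, 319.4771657866546, 235.39508856788754] [[0.9637784989895173, -0.26628348015295744, -0.014970406913060215], [-0.17450872791640448, -0.587174092226401, -0.7904260176000664], [0.20168715568055245, 0.7644080674716427, -0.612374556638139]] [-0.611037303420496, 0.135169676211273, 0.8916889670989967]
top [621.7877790927216, 621.7877790927216, 318.01554952702037, 238.27120138340806] [[0.0023852544280483887, -0.9993718721004413, 0.03535776881779323], [-0.9932359278551834, -0.006472324177072461, -0.1159331731533275], [0.11608919923475225, -0.03484207620400826, -0.9926274867979569]] [-0.02797551128756875, 0.6253313823083596, 1.0351366649470664]
0.1 [ 1.78963288e-01  9.83855483e-01 -7.24362026e-04 -6.58498259e-05] [0.21994677 0.58452043 0.22601087] 0.09186642036470838
```

View pics/top0.png

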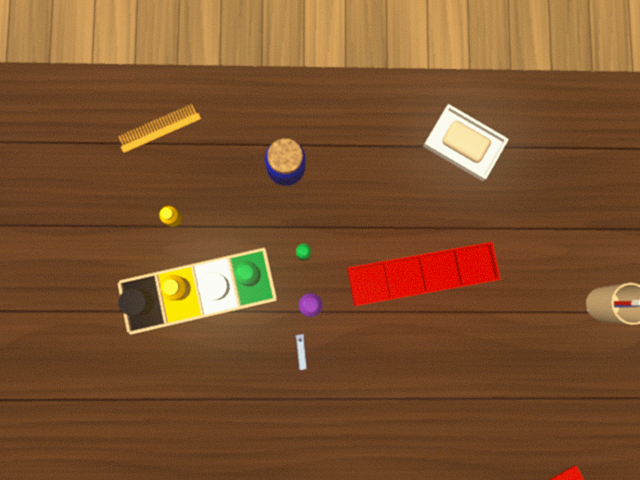

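View pics/side0.png

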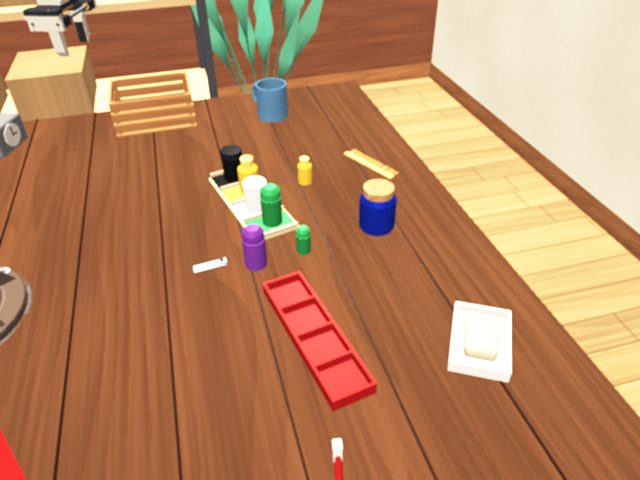

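Run:
```python
import cv2
t=cv2.imread("pics/top0.png")
cv2.imwrite("pics/tray_c.png",cv2.resize(t[235:345,105:295],None,fx=4,fy=4,interpolation=cv2.INTER_CUBIC))
cv2.imwrite("pics/box_c.png",cv2.resize(t[230:315,340:510],None,fx=4,fy=4,interpolation=cv2.INTER_CUBIC))
s=cv2.imread("pics/side0.png")
cv2.imwrite("pics/side_c.png",cv2.resize(s[135:275,180:330],None,fx=4,fy=4,interpolation=cv2.INTER_CUBIC))
```

```text
(no output)
```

View pics/tray_c.png

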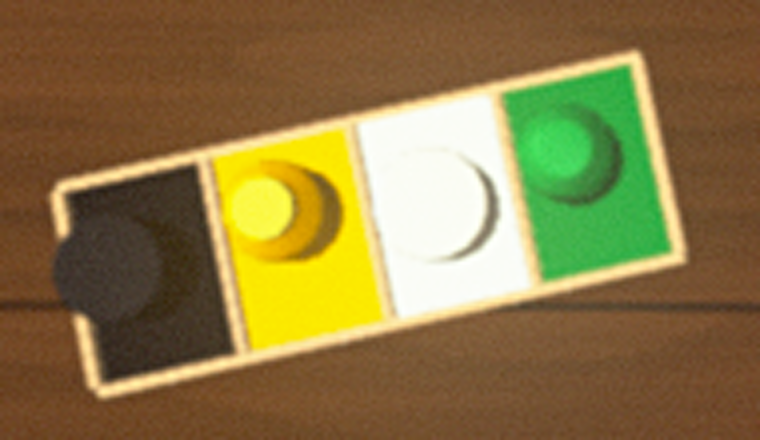

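View pics/box_c.png

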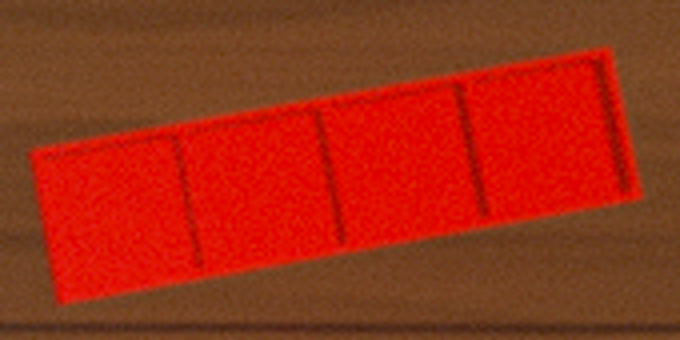

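View pics/side_c.png

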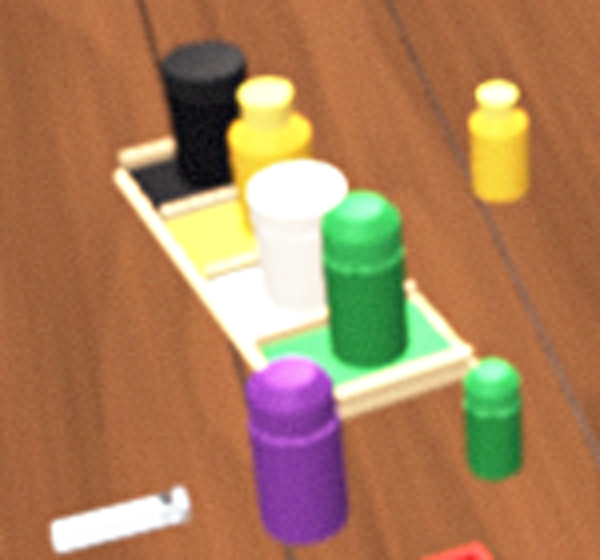

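```bash
cat > h.py <<'E'
import json,numpy as np
C={n:json.load(open(f"{n}.json")) for n in("side","top")}
def back(n,u,v,z):
    c=C[n];R=np.array(c["R"]);t=np.array(c["t"])
    d=R.T@np.array([(u-c["cx"])/c["fx"],(v-c["cy"])/c["fy"],1]);o=-R.T@t
    return o+d*(z-o[2])/d[2]
def proj(n,X):
    c=C[n];p=np.array(c["R"])@np.array(X)+np.array(c["t"])
    return np.array([c["fx"]*p[0]/p[2]+c["cx"],c["fy"]*p[1]/p[2]+c["cy"]])
E
python3 - <<'E'
from h import *
np.set_printoptions(precision=4,suppress=True)
T=lambda x,y:(105+x/4-.375,235+y/4-.375)
B=lambda x,y:(340+x/4-.375,230+y/4-.375)
S=lambda x,y:(180+x/4-.375,135+y/4-.375)
for n,p,z in(("black",(108,268),.079),("yel",(262,207),.089),("white",(428,205),.071),("green",(553,150),.09)):
    print(n,back("top",*T(*p),z))
for n,p,z in(("black",(206,60),.079),("yel",(267,88),.089),("white",(298,185),.071),("greenseam",(364,252),.067)):
    print("side",n,back("side",*S(*p),z))
c=[back("top",*T(*p),.016) for p in((53,187),(638,52),(686,258),(98,395))]
print("tray",np.array(c),[np.linalg.norm(c[i]-c[(i+1)%4]) for i in range(4)],np.mean(c,0))
c=[back("top",*B(*p),.022) for p in((30,150),(610,48),(642,197),(60,304))]
print("box",np.array(c),[np.linalg.norm(c[i]-c[(i+1)%4]) for i in range(4)],np.mean(c,0))
for i,j in((1,0),(2,3)):
  d=c[j]-c[i];print("yaw",np.arctan2(-d[0],d[1]))
c=[back("side",u,v,.022) for u,v in((264,285),(298,272.5),(373,378),(336,402))]
print("boxside",np.array(c),[np.linalg.norm(c[i]-c[(i+1)%4]) for i in range(4)],np.mean(c,0))
print("purple",back("top",310,304,.08),"jar",back("top",286,155,.092),"sgreen",back("top",303,251,.05),"syel",back("top",169,215,.06))
E
```

```text
black [0.5153 0.278  0.079 ]
yel [0.5398 0.2149 0.089 ]
white [0.5415 0.1508 0.071 ]
green [0.5632 0.0984 0.09  ]
side black [0.5178 0.2806 0.079 ]
side yel [0.5421 0.2236 0.089 ]
side white [0.5445 0.1558 0.071 ]
side greenseam [0.5649 0.0941 0.067 ]
tray [[0.5508 0.3192 0.016 ]
 [0.6108 0.0684 0.016 ]
 [0.5212 0.0465 0.016 ]
 [0.4622 0.2967 0.016 ]] [np.float64(0.25788873779882016), np.float64(0.0922471838471721), np.float64(0.2570435592447731), np.float64(0.09147065533523761)] [0.5362 0.1827 0.016 ]
box [[ 0.5769 -0.0766  0.022 ]
 [ 0.6232 -0.3332  0.022 ]
 [ 0.5576 -0.3453  0.022 ]
 [ 0.5103 -0.0894  0.022 ]] [np.float64(0.26074515822794325), np.float64(0.06674936118600645), np.float64(0.26030966999640376), np.float64(0.06785042627606465)] [ 0.567  -0.2111  0.022 ]
yaw 0.1785500509098935
yaw 0.18276646085600587
boxside [[ 0.5128 -0.0926  0.022 ]
 [ 0.5746 -0.0782  0.022 ]
 [ 0.6226 -0.3213  0.022 ]
 [ 0.562  -0.3445  0.022 ]] [np.float64(0.06346536774181274), np.float64(0.24780335848314616), np.float64(0.06486429878259273), np.float64(0.2566376844460575)] [ 0.568  -0.2092  0.022 ]
purple [ 0.5122 -0.0108  0.08  ] jar [0.7576 0.0302 0.092 ] sgreen [0.602  0.0007 0.05  ] syel [0.6605 0.2262 0.06  ]
```

```bash
cat >> h.py <<'E'
OBJ={"black":[(.5165,.279),[(.0,.022),(.056,.022),(.07,.0225)]],
"yellow":[(.541,.2175),[(0,.021),(.056,.021),(.08,.013)]],
"white":[(.543,.153),[(0,.023),(.048,.0235),(.062,.0235)]],
"green":[(.564,.096),[(0,.02),(.058,.02)]]}
def overlay(names,tag,base=.009,img=None):
    import cv2
    th=np.linspace(0,6.3,60)
    for n,(x0,x1,y0,y1) in (("top",(105,295,235,345)),("side",(200,300,140,250))):
        im=cv2.imread(f"pics/{n}0.png")[y0:y1,x0:x1]
        k=4 if n=="top" else 5
        im=cv2.resize(im,None,fx=k,fy=k,interpolation=cv2.INTER_CUBIC)
        for o in names:
            (x,y),rs=OBJ[o]
            for z,r in rs:
                p=np.array([proj(n,(x+r*np.cos(a),y+r*np.sin(a),base+z)) for a in th])
                p=(p-[x0,y0]+.5)*k-.5
                cv2.polylines(im,[p.round().astype(int)],False,(255,0,255),1)
        cv2.imwrite(f"pics/ov_{n}_{tag}.png",im)
E
python3 -c "
from h import *
overlay(OBJ,'a')"
```

```text
(no output)
```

View pics/ov_top_a.png

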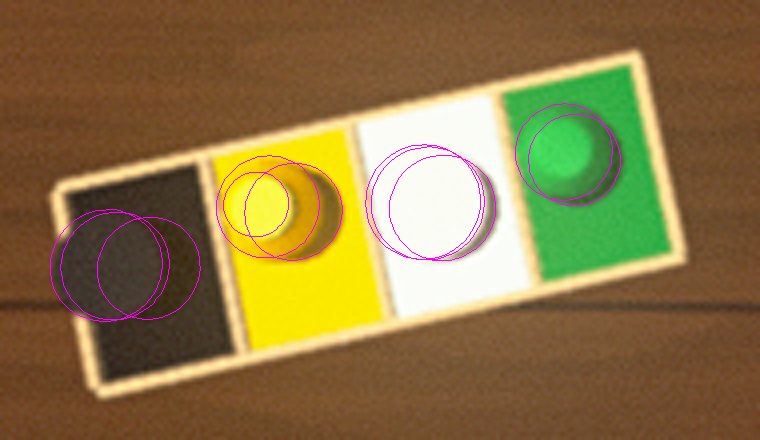

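View pics/ov_side_a.png

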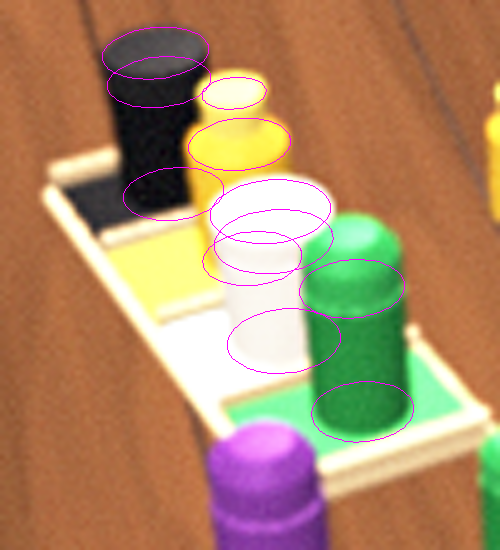

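```bash
cat > act.py <<'E'
from station import env
import numpy as np,sys,cv2
from scipy.spatial.transform import Rotation as Ro
TY,BY=.235,.181
BC=np.array([.5675,-.2105])
P={"black":((.5165,.279),-.096,.050),"yellow":((.5405,.2165),-.032,.050),"white":((.543,.153),.032,.048),"green":((.564,.096),.096,.050)}
def q(yaw,flip=0):   # tool y along (cos yaw, sin yaw)
    a=yaw+np.pi*flip; y=np.array([np.cos(a),np.sin(a),0]);z=np.array([0,0,-1.])
    return Ro.from_matrix(np.c_[np.cross(y,z),y,z]).as_quat()
def slot(s): return BC+s*np.array([-np.sin(BY),np.cos(BY)])
UP=.16
E
python3 - <<'E'
from act import *
np.set_printoptions(precision=3,suppress=True)
for f in(0,1):
  for n,(p,s,g) in P.items():
    for xy,yw in((p,TY),(slot(s),BY)):
      for z in (UP,g-.023):
        j=env.inverse_kinematics([*xy,z],q(yw,f)); print(f,n,xy,z,None if j is None else np.array(j))
E
```

```text
0 black (0.5165, 0.279) 0.16 [-0.833  0.446  0.346  1.772 -0.18   0.954 -0.179]
0 black (0.5165, 0.279) 0.027000000000000003 [-0.774  0.616  0.271  1.878 -0.248  0.68  -0.122]
0 black [ 0.585 -0.305] 0.16 [-0.236  0.803  1.149  1.618 -0.768  1.238  1.248]
0 black [ 0.585 -0.305] 0.027000000000000003 [-0.084  0.834  0.804  1.713 -0.733  0.922  1.204]
0 yellow (0.5405, 0.2165) 0.16 [-0.763  0.444  0.407  1.788 -0.21   0.952 -0.034]
0 yellow (0.5405, 0.2165) 0.027000000000000003 [-0.707  0.618  0.337  1.894 -0.309  0.68   0.05 ]
0 yellow [ 0.573 -0.242] 0.16 [-0.359  0.737  1.142  1.718 -0.724  1.176  1.167]
0 yellow [ 0.573 -0.242] 0.027000000000000003 [-0.177  0.776  0.776  1.813 -0.708  0.855  1.127]
0 white (0.543, 0.153) 0.16 [-0.725  0.425  0.49   1.837 -0.243  0.938  0.108]
0 white (0.543, 0.153) 0.025 [-0.644  0.607  0.391  1.944 -0.363  0.659  0.209]
0 white [ 0.562 -0.179] 0.16 [-0.438  0.617  1.02   1.798 -0.596  1.072  0.983]
0 white [ 0.562 -0.179] 0.025 [-0.232  0.704  0.677  1.895 -0.625  0.766  0.978]
0 green (0.564, 0.096) 0.16 [-0.656  0.447  0.551  1.821 -0.282  0.952
[... 959 characters left out ...]
   1.825 -1.017  1.075 -1.755]
1 white (0.543, 0.153) 0.16 [-1.109  0.64   1.156  1.864 -0.665  1.09  -2.599]
1 white (0.543, 0.153) 0.025 [-1.064  0.905  1.141  1.976 -1.02   0.994 -2.312]
1 white [ 0.562 -0.179] 0.16 [-0.493  0.686  1.153  1.801 -0.695  1.129 -2.062]
1 white [ 0.562 -0.179] 0.025 [-0.459  0.934  1.14   1.912 -1.021  1.03  -1.809]
1 green (0.564, 0.096) 0.16 [-0.992  0.655  1.155  1.845 -0.675  1.102 -2.49 ]
1 green (0.564, 0.096) 0.027000000000000003 [-0.952  0.91   1.141  1.955 -1.015  1.006 -2.218]
1 green [ 0.55  -0.116] 0.16 [-0.628  0.637  1.156  1.869 -0.662  1.087 -2.171]
1 green [ 0.55  -0.116] 0.027000000000000003 [-0.583  0.898  1.141  1.98  -1.015  0.992 -1.886]
```

```bash
cat >> act.py <<'E'
def pick(n):
    (x,y),s,g=P[n]
    env.servo_line([x,y,g-.019],q(TY),v=.12,max_force=15) and print("CONTACT down")
    env.set_gripper(.02); print(n,"width",env.get_gripper_width(),"t",env.get_clock())
    env.servo_line([x,y,UP],v=.15); print("width",env.get_gripper_width(),env.get_tcp_pos(),env.get_wrist_force())
def place(n):
    p,s,g=P[n];x,y=slot(s)
    env.servo_line([x,y,UP],q(BY),v=.2)
    env.servo_line([x,y,.06],v=.15)
    z=g-.019-.004+.0007
    r=env.servo_line([x,y,z],v=.05,max_force=8); print("contact",r,env.get_tcp_pos(),[x,y,z])
    env.set_gripper(.088); env.servo_line([x,y,UP],v=.15); print("t",env.get_clock())
def shot(tag):
    for c in("top","side"): cv2.imwrite(f"pics/{c}_{tag}.png",env.snapshot(c)["pixels"])
E
python3 - <<'E'
from act import *
x,y=P["black"][0]
env.move_to([x,y,UP],q(TY)); print(env.get_clock(),env.get_tcp_pos())
pick("black"); shot("b1")
E
```

```text
1.6833 [0.51569499 0.28103361 0.16010102]
black width 0.04409706821047913 t 3.725
width 0.04370986722044111 [0.51589327 0.27873285 0.15910799] [ 0.46209487 -0.25235785 -0.94661977]
```

View pics/side_b1.png

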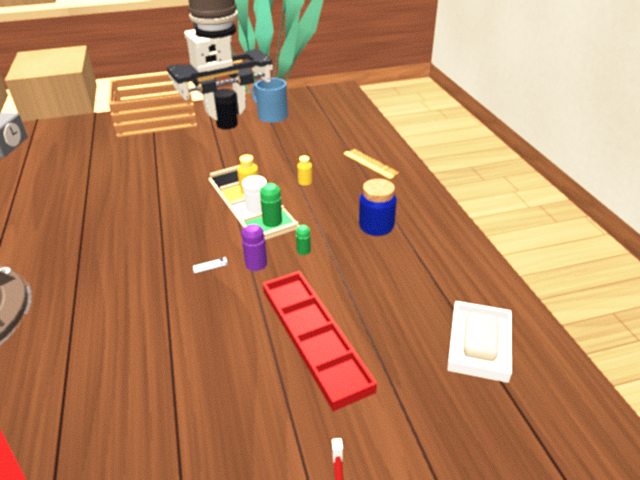

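The tin (about 227,108) hangs upright in the jaws, the others are undisturbed, and the width of 44 mm is right. Next I place it.

```bash
python3 - <<'E'
from act import *
place("black"); 
x,y=P["yellow"][0]
env.servo_line([x,y,UP],q(TY),v=.25); shot("b2")
E
python3 -c "
import cv2
t=cv2.imread('pics/top_b2.png');s=cv2.imread('pics/side_b2.png')
a=cv2.resize(t[225:315,340:510],None,fx=3,fy=3);b=cv2.resize(s[250:420,230:400],(510,510))[:330]
import numpy as np;cv2.imwrite('pics/b2c.png',np.vstack([a,b]))"
```

```text
contact True [ 0.58403281 -0.30453855  0.0269308 ] [np.float64(0.5847812794342265), np.float64(-0.3049317604469819), 0.027700000000000002]
t 11.3083
```

View pics/b2c.png

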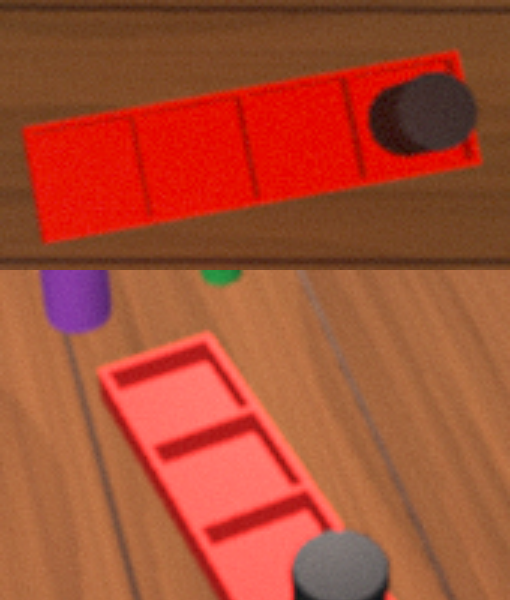

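View pics/top_b2.png

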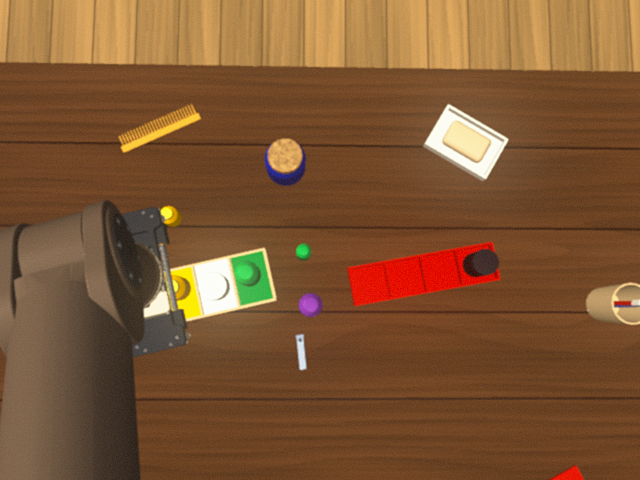

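```bash
cat >> h.py <<'E'
def inbox(p):
    d=np.array(p[:2])-[.5675,-.2105];a=.181
    return np.array([d[0]*np.cos(a)+d[1]*np.sin(a),-d[0]*np.sin(a)+d[1]*np.cos(a)])
E
python3 -c "
from h import *
print(inbox(back('top',340+436/3,225+111/3,.075)))"
python3 - <<'E'
from act import *
pick("yellow");place("yellow")
x,y=P["white"][0]
env.servo_line([x,y,UP],q(TY),v=.25); shot("y2")
E
```

```text
[-0.00163108 -0.09444286]
yellow width 0.04183438484591223 t 15.675
width 0.04118762551931479 [0.53986549 0.21633312 0.15909226] [ 0.39774385  0.20296693 -2.15827497]
contact True [ 0.57253751 -0.24159256  0.0270114 ] [np.float64(0.5732604264780755), np.float64(-0.2419772534823273), 0.027700000000000002]
t 22.55
```

View pics/top_y2.png

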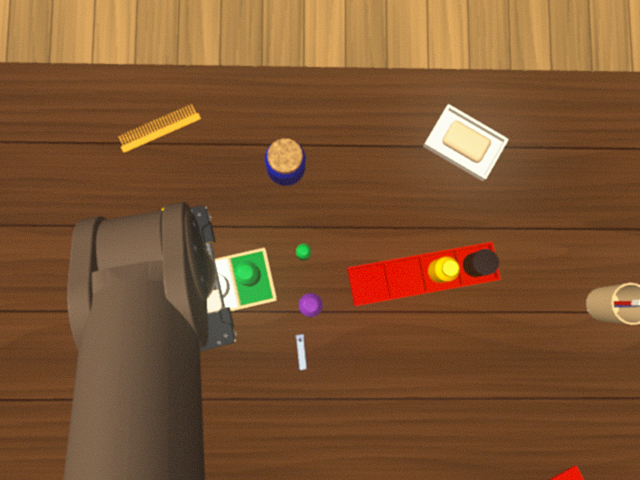

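View pics/side_y2.png

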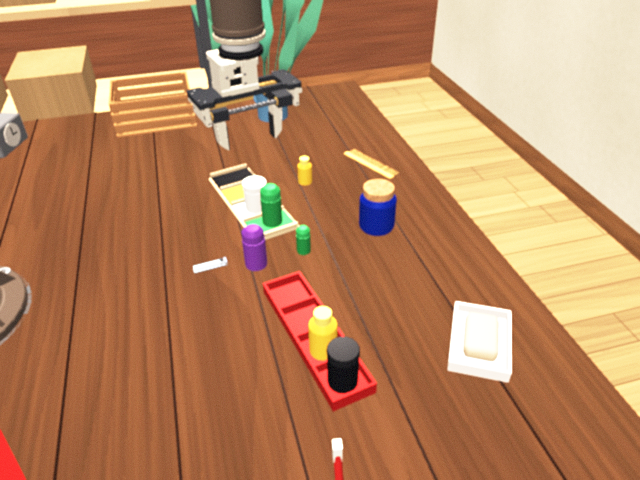

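Yellow stands at (446,268) in the top view in the third compartment and black at (485,262) in the fourth, both upright. The jar, at (286,155), has not moved. White and green are next.

Run:
```python
from act import *
pick("white");place("white")
x,y=P["green"][0]
env.servo_line([x,y,UP],q(TY),v=.25); shot("w2")
```

```text
white width 0.0457630255075531 t 26.3667
width 0.04558403794255802 [0.5423407  0.15288009 0.15913539] [ 0.45951702 -1.16853111 -2.72296629]
contact True [ 0.56097866 -0.17879588  0.02494288] [np.float64(0.5617395735219245), np.float64(-0.1790227465176727), 0.0257]
t 32.625
```

View pics/side_w2.png

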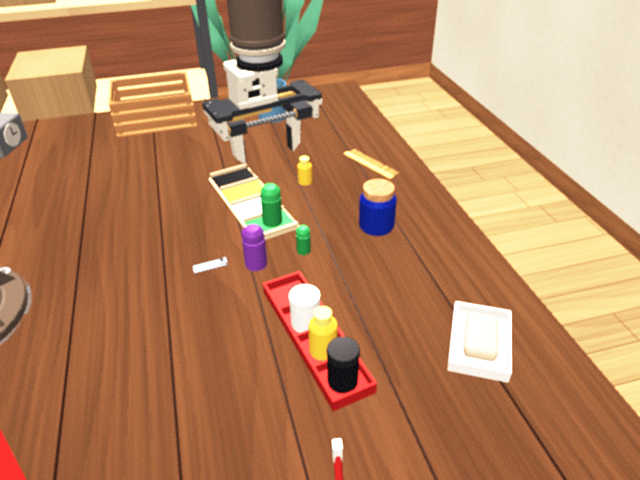

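White stands upright at (305,308) in the side view, in the second compartment. Green is the last one.

```bash
python3 - <<'E'
from act import *
pick("green");place("green")
env.servo_line([.5,.25,.2],v=.25); env.wait(.3); shot("g2"); print(env.get_clock())
E
python3 -c "
import cv2
t=cv2.imread('pics/top_g2.png')
cv2.imwrite('pics/g2c.png',cv2.resize(t[225:315,340:510],None,fx=4,fy=4,interpolation=cv2.INTER_CUBIC))"
```

```text
green width 0.03862698723369978 t 36.0333
width 0.03812057597722685 [0.56332189 0.09595759 0.15910582] [-0.07805819  0.10569522 -0.76818622]
contact True [ 0.54948332 -0.11590781  0.02696399] [np.float64(0.5502187205657735), np.float64(-0.11606823955301807), 0.027700000000000002]
t 41.7167
43.75
```

View pics/g2c.png

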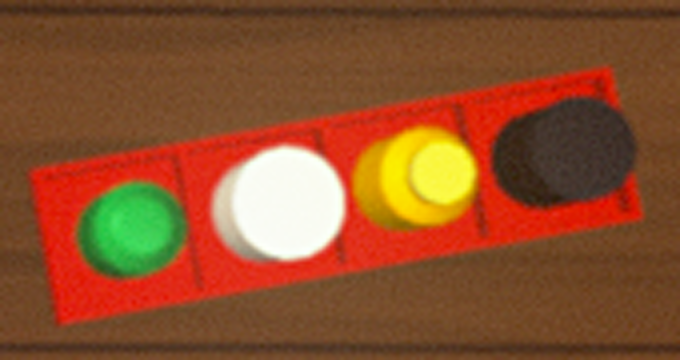

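View pics/side_g2.png

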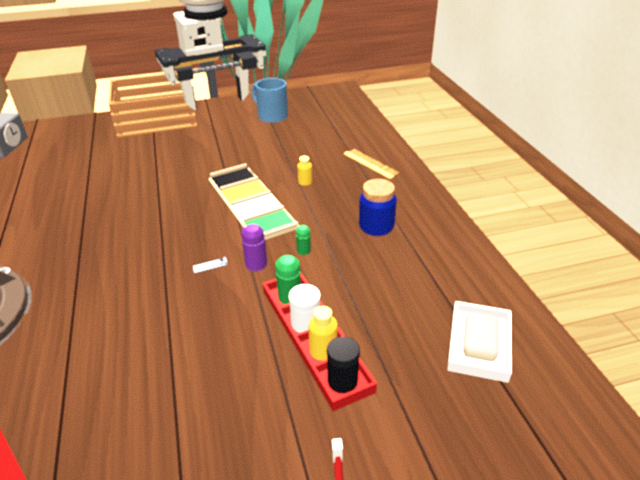

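View pics/top_g2.png

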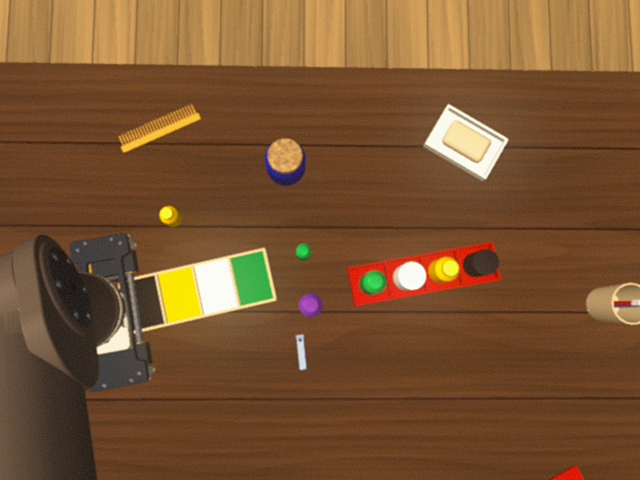

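```bash
python3 -c "
from h import *
for n,x,y,z in (('g seam',132,229,.045),('w',288,203,.067),('y',442,172,.085),('b',582,152,.075)): print(n,inbox(back('top',340+x/4-.375,225+y/4-.375,z)))
for n,u,v,z in (('g seam',288,274,.063),('w',305,294.5,.067),('y',322.5,313,.085),('b',343.5,348,.075)): print(n,inbox(back('side',u,v,z)))"
```

```text
g seam [-0.00021408  0.09396547]
w [-0.00160001  0.03032937]
y [-0.00069866 -0.03156181]
b [-0.00259374 -0.09387821]
g seam [-0.00222148  0.08987778]
w [0.00086937 0.03133181]
y [ 7.47974554e-05 -3.10263812e-02]
b [ 0.00095128 -0.09307126]
```

All four are within about 6 mm of their slot centres (limit 15 mm), so I hand the job in.

```bash
python3 -c "
from station import env
env.sign_off(); print(env.get_clock())"
```

```text
the job is handed in; nothing more can be done
the job is handed in; nothing more can be done
```

All four toiletries now stand in the red box in reverse order. From the box's right end to its left they are black tin, yellow bottle, white pot and green stick. I handed the job in shortly after 43.75 s, well inside the 99 s limit.

- **Position:** in the last pictures from both cameras each one is upright in its own compartment. They sit within about 3 mm of the slot centres, against a limit of 15 mm. The exception is the green stick, which the side camera puts about 6 mm off in y and the top camera about 2 mm.
- **Cobalt jar and look-alikes:** the jar shows no visible shift, and neither do the purple, small green and small yellow look-alikes. The gripper was clear of everything.
- **Things that disagreed:**
    - Each lowering stopped on light contact about 0.7 mm below the height I had planned.
    - The gripper closed to 38 mm on the green stick, where I expected 40 mm. It lifted and stood normally all the same.

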